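Overhang the drilling plate above the catch cup and hold it

TASK

First slide the small steel catch cup along the table, without lifting it, from the ring it stands on to the middle of the empty ring in front of the riser's open edge, and let go of it. Then slide the plywood drilling plate, flat on the riser and square to the edge, out over the cup until the dark scored line across it lies exactly over the riser's edge and its hole is over the cup's mouth. It would now tip over the edge, so finish while still holding it level there with the gripper (do not let go), and leave the mouse, bin, tape and screwdriver alone.

Things in the scene. Friction and masses are not known exactly. Their poses are not given: they have to be found in the camera images.
- riser: grey fixed bench riser, a low stand 200 wide (its x) x 300 deep (its y) x 90 high, on the table. Origin on the table right under the middle of its open working edge; its +y points outward from that edge, away from the riser, over the ring; the riser fills y from -300 to 0. Its upright sides end 15 behind the working edge.
- riser_edge (a point): middle of the riser's working edge, on its top surface (90 above the table); axes as riser, +y is outward.
- work_ring (a point): centre of the empty printed ring (76 across, flat on the table) where the cup must go, 75 in front of the riser's edge.
- cup_mid (a point): centre of the open round steel catch cup, half-way up: 54 across, 65 high, wall 3, about 0.2 kg; upright when z is up. It stands on the table near the middle of the park ring. Squeezed hard near its rim it tilts as it is dragged; taken at half height or below, lightly, it slides upright.
- plate_cleat (a point): centre of the wooden cleat, the upright grip on the tail of the plate: 60 along the plate's x, 24 along its y, 45 high, rising from the plate's top (22.5 above that). It lies 80 from the plate's middle, on the tail (-y) side; 28 of bare plate lie behind it. Axes as the plate: +y towards the plate's outer end, z up.
- plate_mark (a point): middle of the dark scored line across the loose plywood plate, on its top. Plate 110 (x) x 240 (y) x 9 thick, about 0.35 kg; line 130 from the outer (+y) end, 110 from the tail, 70 from the cleat's centre. At first it lies wholly on the riser, outer end 10 to 50 behind the edge. It balances 30 to 50 outward of the line: with the line at the edge it tips unless held.
- plate_hole (a point): centre of the 12 hole through the plate, on its top surface, 75 outward of the scored line. Beyond it, on the plate's outer end, a black motor block 46 x 32, 26 high, with a stub shaft 6 high.
- mouse: bystander: white computer mouse, 60 x 100 x 32, on the table beyond the riser's edge corner, origin under its middle.
- parts_bin: bystander: blue open parts bin, 120 x 160 x 60, on the table on the far side of the riser, origin under its middle.
- tape: bystander: roll of yellow tape lying flat, 90 across, 20 high, on the table outward of the cup, origin under its middle.
- driver: bystander: screwdriver lying on the table on the robot's side of the riser, origin under it.
- park_ring: centre of the second, like ring, on which the cup stands at first, 120 to 160 farther out than the work ring and up to 40 to one side; flat on the table.
Not all that is in view belongs to the job. What is meant by the part that bears cup_mid is not red, and is the larger of those in its own colour.

How it is judged:
On the way:
1. the cup stands upright in the work ring and is let go, while the plate still lies wholly on the riser (horizontal distance between cup_mid and work_ring below 0.012 m and angle between cup_mid's own z axis and vertical below 0.1 rad and height (world z) of cup_mid below 0.0375 m and contact force between the fingers and cup below 0.05 N and linear speed of cup below 0.01 m/s and y of plate_mark in the frame of riser_edge below -0.1 m), for 0.2 s.
At the end, for the whole second after the job is handed in: Cup upright, released, within 12 mm of the work ring's centre; plate flat on the riser, square within 0.1 rad, line within 5 mm of the edge, hole within 18 mm of the cup's axis, at rest, clear of the cup, held by the fingers (over 1.5 N) (horizontal distance between cup_mid and work_ring below 0.012 m and angle between cup_mid's own z axis and vertical below 0.1 rad and height (world z) of cup_mid below 0.0375 m and contact force between each of the fingers, plate and cup below 0.05 N and y of plate_mark in the frame of riser_edge between -0.005 and 0.005 m and z of plate_mark in the frame of riser_edge between 0.004 and 0.014 m and horizontal distance between plate_hole and cup_mid below 0.018 m and angle between the y axis of plate_mark and the y axis of riser_edge, either way round below 0.1 rad and angle between plate_mark's own z axis and vertical below 0.05 rad and contact force between the fingers and plate above 1.5 N and contact force between plate and riser above 0.2 N and linear speed of each of plate, cup below 0.01 m/s); the arm keeps its last pose, push and grip.
It fails at once if the cup is lifted off the table or tipped (height (world z) of cup_mid above 0.0425 m or angle between cup_mid's own z axis and vertical above 0.25 rad).
It fails at once if the plate is lifted off the riser or tips (z of plate_mark in the frame of riser_edge above 0.024 m or angle between plate_mark's own z axis and vertical above 0.15 rad).
It fails at once if a bystander is disturbed (distance of any of mouse, parts_bin, tape, driver from where it was at the start of the episode above 0.02 m).
It also fails if it takes over 51 s, if anything falls off the work surface, if the arm or the gripper's body presses on something with over 40 N, if the wrist force passes 120 N, or if a joint passes its speed limit or range.

ROBOT

A 6-joint arm with a two-finger parallel gripper is mounted at the origin on the work surface. World frame = base frame: x ahead of the robot, y to its left, z up, the work surface at z = 0. Lengths are in m, angles in rad, forces in N, time in s.
With the tool pointing down it reaches from about 0.275 to 1 m from the base axis. Payload 8.4 kg.
Tool frame: the origin (TCP) lies on the centre line of the jaws, within the pads' length; the fingertips stand 17 mm ahead of it and the grasp point (between the pads) lies 2 mm behind it (bot.tcp_to_tips is the y of the fingertips in the tool frame, in m); y points along the fingers, z is the direction in which the jaws open and shut, and the axes are right-handed (so a half turn about y gives the same grasp; the last joint's range is limited). The gripper opens to 85 mm and grips with 20 to 120 N. Pads are 22 mm wide; open, the fingers measure 114 mm over their backs; the gripper's body (76 mm by 85 mm) begins 54 mm behind the grasp point. The pads swing forward as they close: fully open they stand 13 mm farther back than shut.
Start: joints at [1.19, 0.353, 1.633, -0, 1.155, -0.002], TCP at [0.231, 0.581, 0.248] pointing down, gripper open.
Joint ranges: [-2.63, 2.63], [-0.92, 2.1], [0.06, 2.66], [-1.3, 4.44], [0, 2.69], [-3.02, 3.02]. Speed limits (rad/s): [2.22, 2.22, 2.79, 3.14, 3.14, 3.14].

INTERFACE

Orientations are given as a unit quaternion [x, y, z, w].
In Python, from workcell import bot, hand, kinematics, get_obs, vision, hand_in gives the robot as it stands. The module is installed in compiled form; this text tells all that it offers. Calls block until the motion is done:
- bot.reach(position, orientation): joint-space move of the TCP to a pose.
- bot.servo_line(position, ori=None, velocity=0.15): straight line of the TCP; ori=None keeps the orientation; velocity is the mean speed in m/s.
- bot.goto_joints(angles): joint-space move.
- hand.move_gripper(opening, strength=None): finger opening in m; strength is the grip in N (None keeps the last); returns when the fingers have stopped.
- bot.dwell(seconds).
- kinematics.solve_ik(position, orientation): joint angles nearest the present ones, or None.
- get_obs(): the state.
- vision.read_camera(name): name is "scene" or "top" or "wrist"; returns a dict with "frame" (384x512x3 uint8, red, green, blue), "intrinsics" (3x3 intrinsics, pixels), "dist" ([k1, k2, p1, p2, k3] as OpenCV has them; the pictures are not rectified), "view" (4x4, takes a point from world to camera coordinates). Camera axes: x right, y down, z forward; pixel columns grow to the right and rows downward; lengths in m; the calibration is good to about 2 mm. A picture is of the moment at which its call begins. There is no depth.
A pose or a line that the arm cannot do raises bot.IKError and nothing moves.
- hand_in(): hands the job in, once; it reports no verdict.
The state is a dict: "time_s": time; "joint_pos": joint angles; "joint_vel": joint speeds; "joint_efforts": joint torques, N m; "position": TCP position; "orientation": TCP orientation; "wrist_force": force on the tool from outside, world axes, zero at the start; "ft_torque": the same for the moment, N m; "gripper_width": finger opening in m.
Only numpy, scipy, OpenCV 4.12 (cv2) and the standard library are available. Lean on these libraries where they do the work, as an engineer would, in place of code of your own. Each camera call takes 0.05 s, during which the arm holds its last target.

## Working session

There is one attempt and no reset: what is moved stays moved. The work goes in short steps, each a Python script; the robot and the scene stay as the last script left them, time stands still between calls to the robot, and variables do not carry over. Pictures are saved under pics/ and viewed, and the job is handed in when it is done.

```bash
mkdir -p pics; python3 - <<'E'
from workcell import bot, hand, kinematics, get_obs, vision
import cv2, numpy as np, pickle
d={}
for n in ["scene","top","wrist"]:
    r=vision.read_camera(n); d[n]=r
    cv2.imwrite(f"pics/{n}0.png",cv2.cvtColor(r["frame"],cv2.COLOR_RGB2BGR))
    print(n,np.round(r["intrinsics"],1).tolist(),r["dist"],np.round(r["view"],3).tolist())
pickle.dump(d,open("d0.pkl","wb"))
o=get_obs();print(o, bot.tcp_to_tips)
E
```

```text
scene [[433.2, 0.0, 262.6], [0.0, 433.2, 191.2], [0.0, 0.0, 1.0]] [-0.029017  0.        0.        0.        0.      ] [[-0.879, 0.477, -0.012, 0.448], [0.39, 0.702, -0.596, -0.243], [-0.276, -0.529, -0.803, 1.399], [0.0, 0.0, 0.0, 1.0]]
top [[409.8, 0.0, 254.2], [0.0, 409.8, 184.2], [0.0, 0.0, 1.0]] [-0.11186063  0.          0.          0.          0.        ] [[-0.001, -1.0, -0.015, 0.124], [-0.991, 0.003, -0.136, 0.57], [0.136, 0.015, -0.991, 1.121], [0.0, 0.0, 0.0, 1.0]]
wrist [[297.2, 0.0, 256.7], [0.0, 297.2, 191.8], [0.0, 0.0, 1.0]] [-0.02963617  0.          0.          0.          0.        ] [[0.37, 0.929, -0.001, -0.624], [0.889, -0.353, 0.292, -0.039], [0.271, -0.109, -0.956, 0.378], [0.0, 0.0, 0.0, 1.0]]
{'time_s': 0.15, 'joint_pos': array([ 1.18959500e+00,  3.53529007e-01,  1.63395964e+00, -1.34128742e-05,
        1.15518467e+00, -2.41438752e-03]), 'joint_vel': array([ 0.00048823, -0.00043243, -0.00186639, -0.00052288,  0.00023175,
       -0.00067734]), 'joint_efforts': array([-6.96147945e-04, -6.05634999e+01, -3.42338490e+01, -1.32339310e-04,
        6.06010333e-03, -4.59489854e-05]), 'position': array([0.23100626, 0.58037489, 0.24771074]), 'orientation': array([ 0.69483888, -0.13318889,  0.13305174, -0.69408709]), 'wrist_force': array([0.39738139, 0.05745133, 0.31223277]), 'ft_torque': array([ 0.09069796,  0.03791337, -0.0142052 ]), 'gripper_width': 0.08520936780005604} 0.017
```

View pics/top0.png

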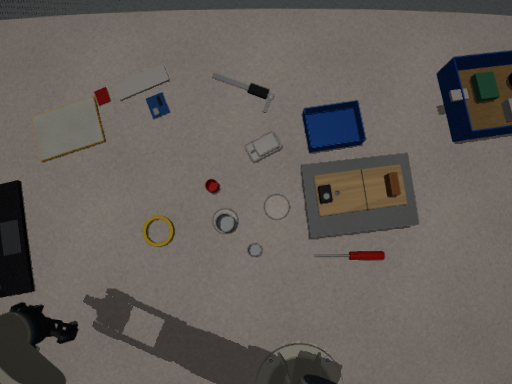

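View pics/scene0.png

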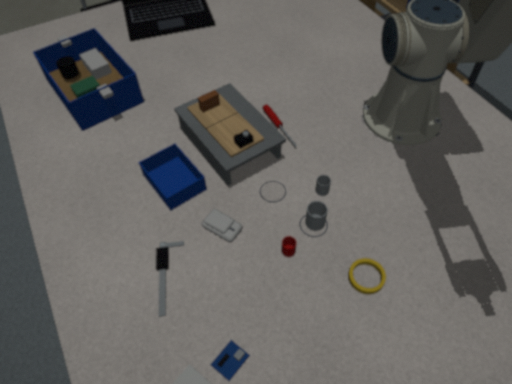

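View pics/wrist0.png

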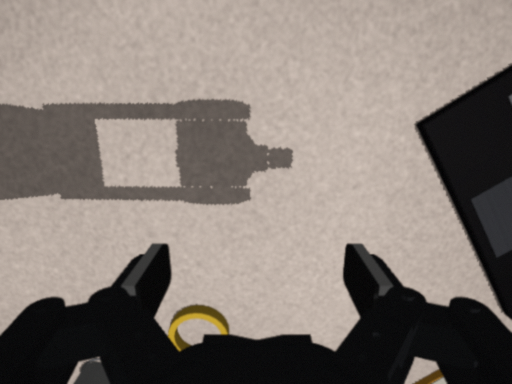

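The top view shows the riser at (302–417, 153–238) with its open edge on the left. The plate lies on it, with the line at about x=363 and the cleat at about (392,185). The steel cup is at (226,223) on the park ring, the work ring at (277,207). Decoys: the red cup at (212,186) and a smaller grey one at (255,250). I'll zoom in next.

```bash
python3 - <<'E'
import pickle,cv2
d=pickle.load(open("d0.pkl","rb"))
f=cv2.cvtColor(d["top"]["frame"],cv2.COLOR_RGB2BGR)
cv2.imwrite("pics/z1.png",cv2.convertScaleAbs(cv2.resize(f[140:270,200:300],None,fx=6,fy=6,interpolation=cv2.INTER_CUBIC)[:600],alpha=1.5))
cv2.imwrite("pics/z2.png",cv2.convertScaleAbs(cv2.resize(f[145:245,295:425],None,fx=6,fy=6,interpolation=cv2.INTER_CUBIC),alpha=1.5))
g=cv2.cvtColor(d["scene"]["frame"],cv2.COLOR_RGB2BGR)
cv2.imwrite("pics/z3.png",cv2.convertScaleAbs(cv2.resize(g[75:245,165:335],None,fx=3.5,fy=3.5,interpolation=cv2.INTER_CUBIC),alpha=1.5))
E
```

```text
(no output)
```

View pics/z1.png

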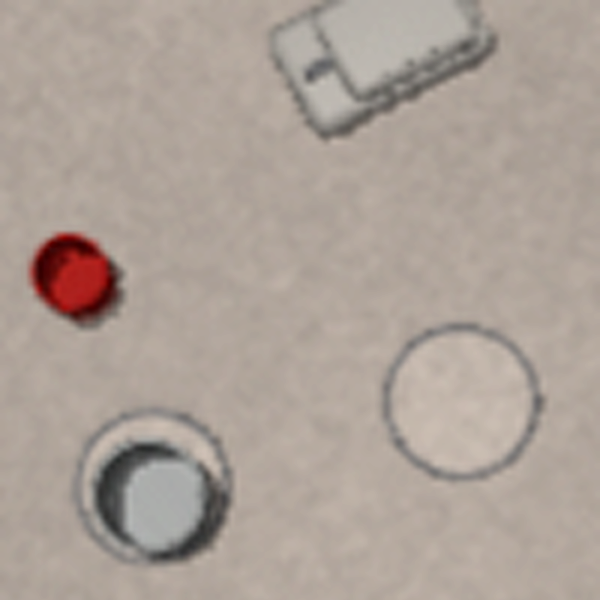

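View pics/z2.png

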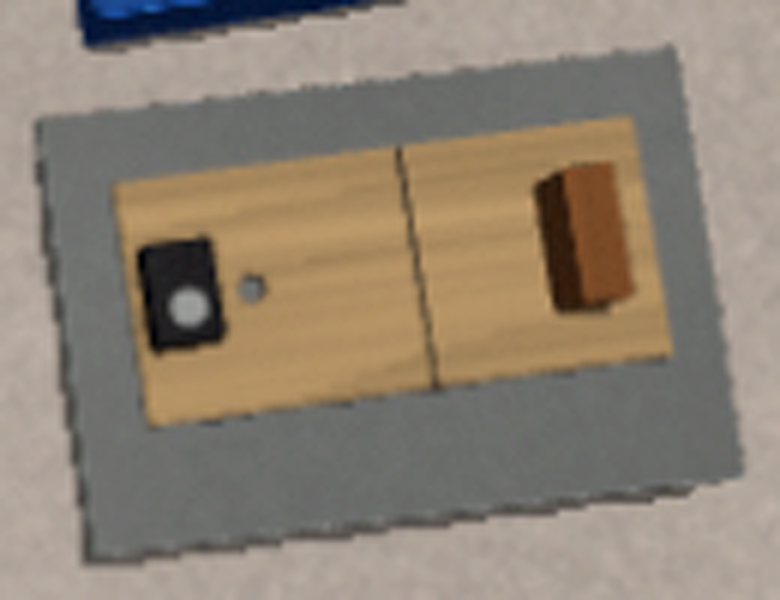

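View pics/z3.png

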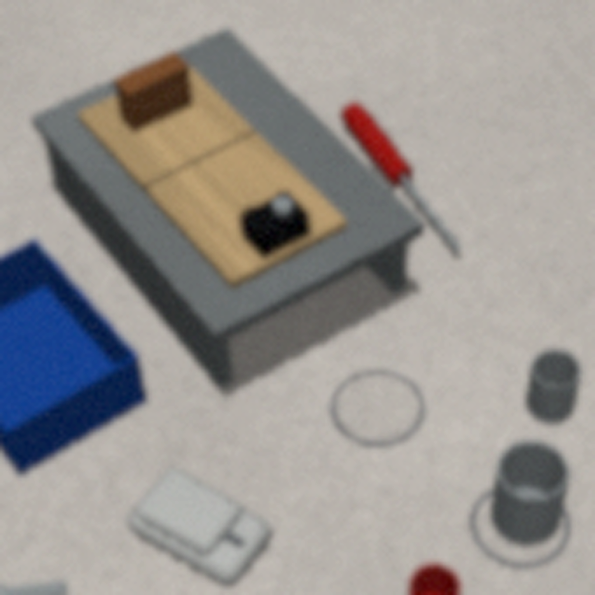

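```bash
cat > h.py <<'E'
import numpy as np, cv2
def proj(r,P):
    V=np.array(r["view"],float); rv,_=cv2.Rodrigues(V[:3,:3])
    p,_=cv2.projectPoints(np.asarray(P,float).reshape(-1,1,3),rv,V[:3,3],np.array(r["intrinsics"],float),np.array(r["dist"],float))
    return p[:,0]
def back(r,uv,z):
    V=np.array(r["view"],float);uv=np.asarray(uv,float).reshape(-1,1,2)
    n=cv2.undistortPoints(uv,np.array(r["intrinsics"],float),np.array(r["dist"],float))[:,0]
    R=V[:3,:3];t=V[:3,3];c=-R.T@t
    d=np.c_[n,np.ones(len(n))]@R
    return c+d*((z-c[2])/d[:,2])[:,None]
def fr(xy,th,loc):
    loc=np.asarray(loc,float);c,s=np.cos(th),np.sin(th)
    return np.c_[xy[0]+c*loc[:,0]-s*loc[:,1],xy[1]+s*loc[:,0]+c*loc[:,1],loc[:,2]]
E
python3 - <<'E'
import pickle; from h import *
from scipy.optimize import least_squares
d=pickle.load(open("d0.pkl","rb")); T,S=d["top"],d["scene"]
z=lambda p,f,o:(np.array(p,float)+.5)/f-.5+np.array(o)
rt=z([(40,120),(675,47),(743,472),(87,556)],6,(295,145))
rs=z([(417,232),(217,333),(35,121),(228,30)],3.5,(165,75)) # order: edge near-robot, edge far, back far, back near
R=back(T,rt,.09); print("riser top",R.round(4).tolist()); Rs=back(S,rs,.09); print("scene",Rs.round(4).tolist())
# local: edge faces world +y. riser +y outward ; x = y rotated -90
L=np.array([(.1,0,.09),(.1,-.3,.09),(-.1,-.3,.09),(-.1,0,.09)])
def f(p): 
    return np.r_[(proj(T,fr(p[:2],p[2],L))-rt).ravel(),(proj(S,fr(p[:2],p[2],L))-rs[[1,2,3,0]]).ravel()]
ft=least_squares(lambda p:(proj(T,fr(p[:2],p[2],L))-rt).ravel(),[.5,-.05,0]);print("top only",ft.x,ft.fun.round(1))
s=least_squares(f,[.5,-.05,0]); print("riser",s.x,s.fun.round(1))
pt=z([(116,184),(632,118),(671,354),(150,428),(399,147),(436,389),(252,288)],6,(295,145))
ps=z([(346,221),(235,284),(78,117),(190,62),(147,187),(253,132)],3.5,(165,75))
h=.099
LP=np.array([(.055,.13,h),(.055,-.11,h),(-.055,-.11,h),(-.055,.13,h),(.055,0,h),(-.055,0,h),(0,.075,h)])
q=least_squares(lambda p:np.r_[(proj(T,fr(p[:2],p[2],LP))-pt).ravel(),(proj(S,fr(p[:2],p[2],LP[[3,0,1,2,4,5]]))-ps).ravel()],[.5,-.1,0]);print("plate mark",q.x,q.fun.round(1))
ft2=least_squares(lambda p:(proj(T,fr(p[:2],p[2],LP))-pt).ravel(),[.5,-.1,0]);print("top only",ft2.x,ft2.fun.round(1))
print("work ring", back(T,z([(463,401)],6,(200,140)),0), back(S,z([(378,408)],3.5,(165,75)),0))
print("park ring", back(T,z([(154,485)],6,(200,140)),0), back(S,z([(521,522)],3.5,(165,75)),0))
c,sn=np.cos(s.x[2]),np.sin(s.x[2]); print("ring from riser", s.x[0]-sn*.075,s.x[1]+c*.075)
# cup rim: top z1 extents; rim at scene
a=np.linspace(0,2*np.pi,60)
def cup(p): return np.vstack([np.c_[p[0]+.027*np.cos(a),p[1]+.027*np.sin(a),0*a],np.c_[p[0]+.027*np.cos(a),p[1]+.027*np.sin(a),0*a+.065]])
def ext(P): return np.r_[P.min(0),P.max(0)]
et=np.r_[z((95,440),6,(200,140)),z((228,561),6,(200,140))]; es=np.r_[z((493,443),3.5,(165,75)),z((566,543),3.5,(165,75))]
k=least_squares(lambda p:np.r_[ext(proj(T,cup(p)))-et,ext(proj(S,cup(p)))-es],[.45,.2]); print("cup",k.x,k.fun.round(1))
for n,uv in dict(small=(255,250),red=(212,186),tape=(158,231),mouse=(264,147)).items(): print(n,back(T,[uv],0.02)[0].round(3))
print("driver",back(T,[(315,255),(350,256),(385,256)],.015).round(3).tolist(),"bin",back(T,[(305,105),(362,102),(364,146),(307,152)],.06).round(3).tolist())
E
```

```text
riser top [[0.617, -0.0063, 0.09], [0.6511, -0.3016, 0.09], [0.4553, -0.3233, 0.09], [0.4201, -0.0242, 0.09]]
scene [[0.4313, -0.0179, 0.09], [0.6173, -0.0014, 0.09], [0.652, -0.2905, 0.09], [0.4549, -0.3166, 0.09]]
top only [ 0.51927419 -0.01477024  0.11124274] [-1.  -0.6  0.1 -0.3  0.3  0.8  0.6  0.1]
riser [ 0.52058292 -0.01270913  0.10756149] [-1.6 -1.1 -0.5 -0.4 -0.5  0.7 -0.3 -0.4 -1.   0.2 -1.3 -1.9 -0.3 -1.1
  2.1 -2.5]
plate mark [ 0.54847729 -0.17254143  0.12948187] [-1.  -0.1 -0.6 -0.4 -0.1  0.  -0.5 -0.3 -0.9 -0.1 -0.5 -0.3 -0.4  0.
  0.3 -0.7 -0.7 -1.1 -0.  -1.8 -1.  -0.8 -0.5 -0.8  1.  -1. ]
top only [ 0.54799579 -0.1740815   0.12661579] [-0.3 -0.  -0.  -0.1  0.5  0.3 -0.  -0.2 -0.3  0.1  0.1 -0.1  0.2  0.1]
work ring [[0.51027893 0.057887   0.        ]] [[0.51157299 0.06238783 0.        ]]
park ring [[0.46975674 0.20764094 0.        ]] [[0.46917621 0.21005311 0.        ]]
ring from riser 0.5125313565901433 0.06185743195979589
cup [0.46178243 0.2036755 ] [-0.6 -0.6 -1.7 -0.6 -1.  -2.6  0.9 -0.3]
small [0.385 0.121 0.02 ]
red [0.568 0.245 0.02 ]
tape [0.438 0.399 0.02 ]
mouse [0.683 0.094 0.02 ]
driver [[0.37, -0.049, 0.015], [0.367, -0.149, 0.015], [0.366, -0.25, 0.015]] bin [[0.797, -0.023, 0.06], [0.806, -0.189, 0.06], [0.676, -0.189, 0.06], [0.659, -0.026, 0.06]]
```

```bash
cat >> h.py <<'E'
from scipy.spatial.transform import Rotation as Ro
def q(th,flip=False):
    a=np.array([np.cos(th),np.sin(th),0])*(-1 if flip else 1); y=np.array([0,0,-1.]); x=np.cross(y,a)
    return Ro.from_matrix(np.c_[x,y,a]).as_quat()
def shot(vision,names,tag):
    import pickle; d={}
    for n in names:
        r=vision.read_camera(n); d[n]=r
        cv2.imwrite(f"pics/{n}{tag}.png",cv2.cvtColor(r["frame"],cv2.COLOR_RGB2BGR))
    pickle.dump(d,open(f"d{tag}.pkl","wb")); return d
E
python3 - <<'E'
from workcell import bot, hand, kinematics, get_obs, vision
from h import *
th=.111
for fl in (0,1):
    for p in ([.462,.204,.2],[.462,.204,.026],[.5105,.0585,.026]): print(fl,kinematics.solve_ik(p,q(th,fl)))
for fl in (0,1): print(kinematics.solve_ik([.55,-.24,.2],q(th+np.pi/2,fl)),kinematics.solve_ik([.55,-.24,.12],q(th+np.pi/2,fl)),kinematics.solve_ik([.53,-.08,.12],q(th+np.pi/2,fl)))
print(get_obs()["time_s"])
E
```

```text
0 [ 4.12841691e-01  2.23165967e-01  1.93417889e+00 -4.44089210e-16
  9.84247795e-01  3.01841691e-01]
0 [ 4.12841691e-01  5.01554994e-01  2.03759794e+00 -4.44089210e-16
  6.02439718e-01  3.01841691e-01]
0 [ 1.11176654e-01  5.10245022e-01  2.01869042e+00 -4.44089210e-16
  6.12657212e-01  1.76653850e-04]
1 [ 4.12841691e-01  2.23165967e-01  1.93417889e+00 -4.44089210e-16
  9.84247795e-01 -2.83975096e+00]
1 [ 4.12841691e-01  5.01554994e-01  2.03759794e+00 -4.44089210e-16
  6.02439718e-01 -2.83975096e+00]
1 None
[-4.13955899e-01  3.64038740e-01  1.73376546e+00 -4.44089210e-16
  1.04378845e+00 -2.09575223e+00] [-4.13955899e-01  4.61796096e-01  1.79070849e+00 -4.44089210e-16
  8.89088067e-01 -2.09575223e+00] [-1.52610948e-01  3.78674999e-01  1.93105372e+00 -4.44089210e-16
  8.31863934e-01 -1.83440728e+00]
[-4.13955899e-01  3.64038740e-01  1.73376546e+00 -4.44089210e-16
  1.04378845e+00  1.04584043e+00] [-4.13955899e-01  4.61796096e-01  1.79070849e+00 -4.44089210e-16
  8.89088067e-01  1.04584043e+00] [-1.52610948e-01  3.78674999e-01  1.93105372e+00 -4.44089210e-16
  8.31863934e-01  1.30718538e+00]
0.15
```

```bash
python3 - <<'E'
from workcell import bot, hand, kinematics, get_obs, vision
from h import *
bot.reach([.462,.204,.2],q(.111)); bot.dwell(.2)
d=shot(vision,["wrist"],"1"); print(get_obs()["time_s"],get_obs()["position"],get_obs()["wrist_force"])
a=np.linspace(0,2*np.pi,60)
r=d["wrist"]; im=cv2.cvtColor(r["frame"],cv2.COLOR_RGB2BGR)
for z in (0,.065):
    cv2.polylines(im,[proj(r,np.c_[.462+.027*np.cos(a),.204+.027*np.sin(a),0*a+z]).round().astype(int)],True,(0,255,0),1)
cv2.imwrite("pics/w1o.png",im)
E
```

```text
2.0333 [0.46189474 0.20461405 0.20000718] [ 0.17570951  0.17581548 -0.40878293]
```

View pics/w1o.png

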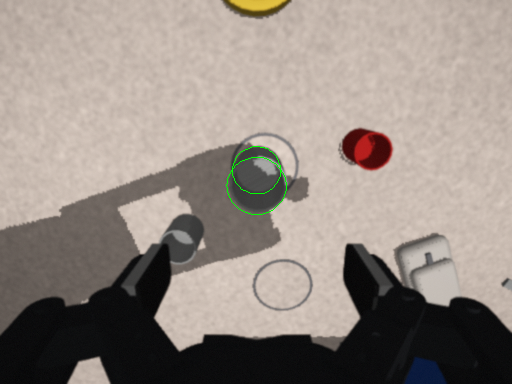

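The wrist picture shows the cup at (257,180), with the projected rim and base circles lying on it. The work ring is at (283,285). I'll lower, grip lightly and slide.

```bash
python3 - <<'E'
from workcell import bot, hand, kinematics, get_obs, vision
from h import *
import pickle
r=pickle.load(open("d1.pkl","rb"))["wrist"]; print("work ring",back(r,[(282.5,284.5)],0))
bot.servo_line([.462,.204,.027],velocity=.1)
o=get_obs();print(o["time_s"],o["position"],o["wrist_force"])
hand.move_gripper(.05,20)
o=get_obs();print(o["time_s"],o["gripper_width"],o["position"],o["wrist_force"])
shot(vision,["scene","top"],"2")
E
```

```text
work ring [[0.51167766 0.06074176 0.        ]]
3.9167 [0.46231977 0.20413832 0.02746239] [ 0.31392365  0.40956306 -0.04293277]
4.3 0.05434794032952139 [0.46224524 0.20409905 0.02745101] [-0.75327031  0.53881828  4.34875382]
```

View pics/scene2.png

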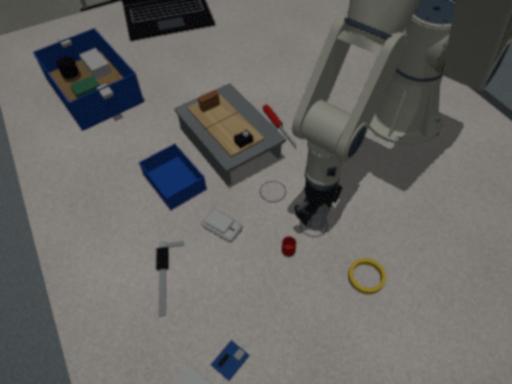

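Gripped at a width of 54.3 mm. Next is the slide to the ring.

```bash
python3 - <<'E'
from workcell import bot, hand, kinematics, get_obs, vision
from h import *
bot.servo_line([.511,.0605,.0275],velocity=.06)
o=get_obs();print(o["time_s"],o["gripper_width"],o["position"],o["wrist_force"])
d=shot(vision,["scene","top"],"3")
T=cv2.cvtColor(d["top"]["frame"],cv2.COLOR_RGB2BGR)[160:260,220:320];S=cv2.cvtColor(d["scene"]["frame"],cv2.COLOR_RGB2BGR)[150:250,230:330]
cv2.imwrite("pics/z4.png",np.hstack([cv2.resize(x,None,fx=4,fy=4,interpolation=cv2.INTER_CUBIC) for x in (T,S)]))
E
```

```text
7.075 0.05410032979718484 [0.51090299 0.06052441 0.02744919] [-1.42470912  2.56773585  3.72932239]
```

View pics/z4.png

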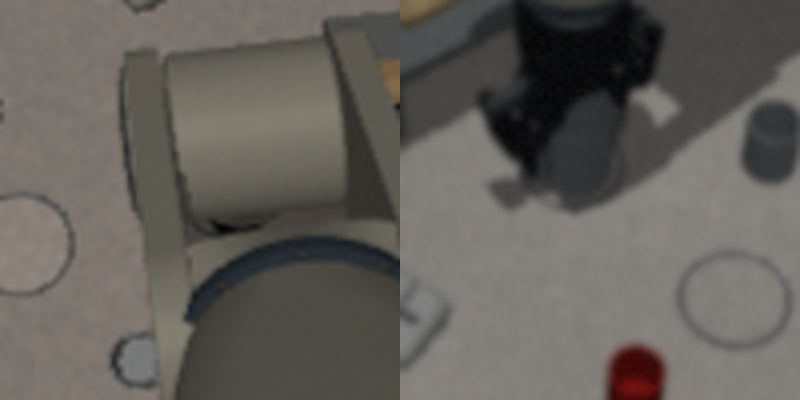

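```bash
python3 - <<'E'
from workcell import bot, hand, kinematics, get_obs, vision
from h import *
hand.move_gripper(.074,20)
o=get_obs();print(o["time_s"],o["gripper_width"],o["position"],o["wrist_force"])
bot.servo_line([.511,.0605,.24],velocity=.15)
bot.reach([.556,-.2435,.25],q(.12+np.pi/2,True)); bot.dwell(.2)
o=get_obs();print(o["time_s"],o["gripper_width"],o["position"],o["wrist_force"])
d=shot(vision,["scene","top","wrist"],"4")
T=cv2.cvtColor(d["top"]["frame"],cv2.COLOR_RGB2BGR)[145:245,235:435];S=cv2.cvtColor(d["scene"]["frame"],cv2.COLOR_RGB2BGR)[75:245,165:335]
cv2.imwrite("pics/z5.png",cv2.convertScaleAbs(cv2.resize(T,None,fx=4,fy=4,interpolation=cv2.INTER_CUBIC),alpha=1.5))
cv2.imwrite("pics/z6.png",cv2.convertScaleAbs(cv2.resize(S,None,fx=3.5,fy=3.5,interpolation=cv2.INTER_CUBIC),alpha=1.5))
E
```

```text
7.5083 0.07379689375558761 [0.51089962 0.06034179 0.02732936] [ 0.64502179 -0.18563913  0.30343155]
10.45 0.07372834874150372 [ 0.5562473  -0.24236005  0.25004514] [-1.19364252 -0.31676305 -0.29787548]
```

View pics/z5.png

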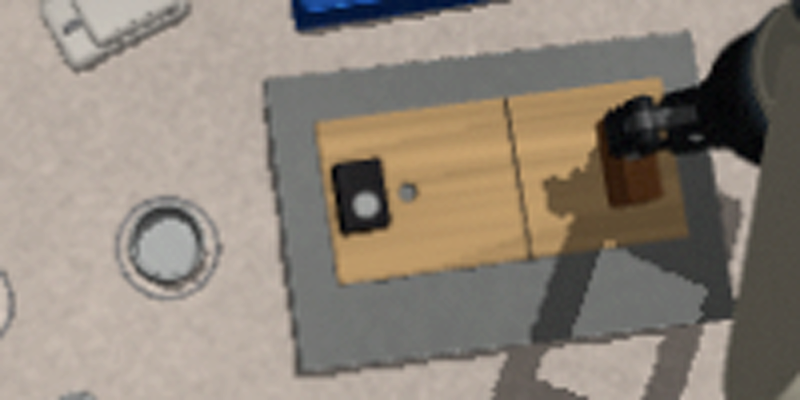

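View pics/z6.png

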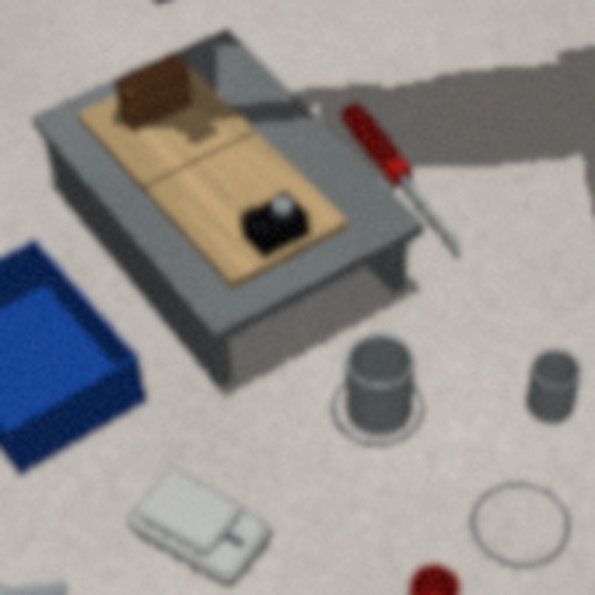

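View pics/wrist4.png

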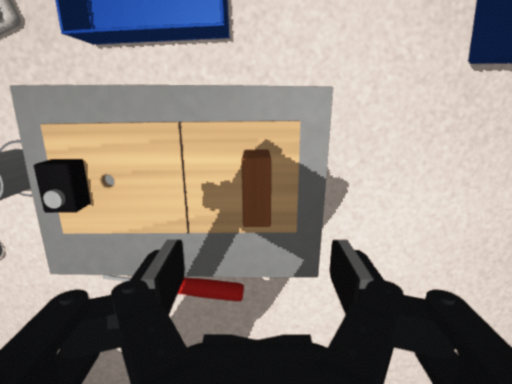

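```bash
python3 - <<'E'
import pickle; from h import *
f=cv2.cvtColor(pickle.load(open("d4.pkl","rb"))["wrist"]["frame"],cv2.COLOR_RGB2BGR)
cv2.imwrite("pics/z7.png",cv2.resize(f[78:283,0:200],None,fx=2.9,fy=2.9,interpolation=cv2.INTER_CUBIC))
cv2.imwrite("pics/z8.png",cv2.resize(f[78:283,150:350],None,fx=2.9,fy=2.9,interpolation=cv2.INTER_CUBIC))
E
```

```text
(no output)
```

View pics/z7.png

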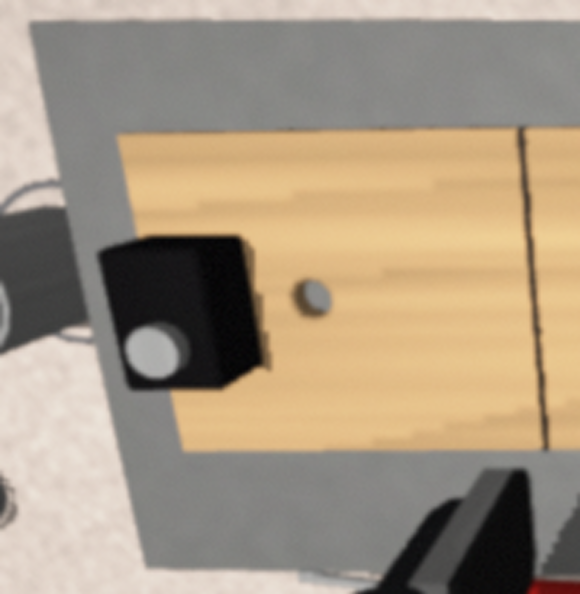

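View pics/z8.png

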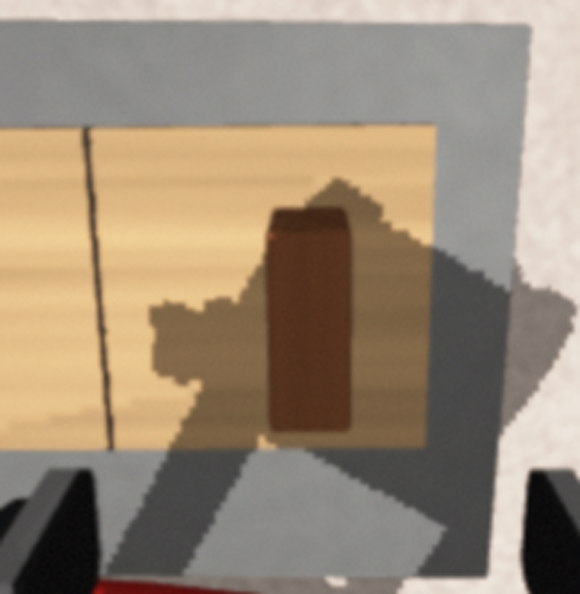

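```bash
python3 - <<'E'
import pickle; from h import *
from scipy.optimize import least_squares
W=pickle.load(open("d4.pkl","rb"))["wrist"];T=pickle.load(open("d4.pkl","rb"))["top"];S=pickle.load(open("d4.pkl","rb"))["scene"]
A=lambda p:(np.array(p,float)+.5)/2.9-.5+np.array([0,78]); B=lambda p:(np.array(p,float)+.5)/2.9-.5+np.array([150,78])
L=np.array([(.1,0,.09),(-.1,0,.09),(.1,-.3,.09),(-.1,-.3,.09)])
rp=np.r_[A([(31,20),(146,569)]),B([(530,26),(488,577)])]
s=least_squares(lambda p:(proj(W,fr(p[:2],p[2],L))-rp).ravel(),[.519,-.0148,.11]);print("riser",s.x,s.fun.round(1))
h=.099;LP=np.array([(.055,.13,h),(-.055,.13,h),(.055,-.11,h),(-.055,-.11,h),(.055,0,h),(-.055,0,h),(.0,.075,h)])
pp=np.r_[A([(118,134),(182,452)]),B([(436,124),(426,446)]),B([(87,127),(110,449)]),A([(313,298)])]
m=least_squares(lambda p:(proj(W,fr(p[:2],p[2],LP))-pp).ravel(),[.548,-.174,.12]);print("plate",m.x,m.fun.round(1))
cl=B([(269,235),(350,235),(351,431),(270,431)]); C=back(W,cl,.144);print("cleat",C.round(4).tolist(),C.mean(0))
x=s.x;R=np.array([[np.cos(x[2]),-np.sin(x[2])],[np.sin(x[2]),np.cos(x[2])]])
print("mark in riser",R.T@(m.x[:2]-x[:2]),m.x[2]-x[2],"cleat",fr(m.x[:2],m.x[2],[(0,-.07,.1)]),"ring",x[:2]+R@[0,.075])
z=lambda p,f,o:(np.array(p,float)+.5)/f-.5+np.array(o)
print("ring top",back(T,z([(168,248)],4,(235,145)),0),"cup rim top",back(T,z([(166,244.5)],4,(235,145)),.065),"ring scene",back(S,z([(378,408)],3.5,(165,75)),0),"rim scene",back(S,z([(380,365)],3.5,(165,75)),.065))
E
```

```text
riser [ 0.51994336 -0.01581959  0.11181724] [-1.8  0.1 -0.7  0.4  1.7 -0.6  0.7  1.2]
plate [ 0.55027942 -0.17400776  0.12999593] [-0.6 -0.1  0.4 -0.6  0.4  0.   0.1  0.3 -0.4  0.1  0.7  0.  -0.6  0.4]
cleat [[0.5864, -0.2287, 0.144], [0.589, -0.2505, 0.144], [0.532, -0.2586, 0.144], [0.5291, -0.2352, 0.144]] [ 0.55913569 -0.2432689   0.144     ]
mark in riser [ 0.01249528 -0.16058531] 0.018178693622370665 cleat [[ 0.55935353 -0.24341713  0.1       ]] ring [0.51157453 0.05871204]
ring top [[0.50967198 0.05825524 0.        ]] cup rim top [[0.50676393 0.06220721 0.065     ]] ring scene [[0.51157299 0.06238783 0.        ]] rim scene [[0.51403658 0.06905916 0.065     ]]
```

Cup: centred in the ring to within a few mm. Plate: its line is 160.6 mm behind the edge, 12.5 mm sideways and 0.018 rad askew, and I'll correct all three during the slide. Next I grip the cleat across its 24 mm side.

```bash
python3 - <<'E'
from workcell import bot, hand, kinematics, get_obs, vision
from h import *
Q=q(.130+np.pi/2,True)
bot.servo_line([.5592,-.2434,.20],Q,velocity=.1)
bot.servo_line([.5592,-.2434,.123],velocity=.08)
o=get_obs();print(o["time_s"],o["position"],o["wrist_force"])
hand.move_gripper(.015,50)
o=get_obs();print(o["time_s"],o["gripper_width"],o["position"],o["wrist_force"])
Q2=q(.112+np.pi/2,True)
g=np.array([.5592,-.2434]);t=np.array([.5277,-.0854]); a=g+.5*(t-g)
bot.servo_line([a[0],a[1],.123],Q2,velocity=.05)
o=get_obs();print(o["time_s"],o["gripper_width"],o["position"],o["wrist_force"],o["ft_torque"])
shot(vision,["scene","wrist"],"5")
E
```

```text
12.3583 [ 0.55960745 -0.24359943  0.12351408] [-0.02192516 -0.32097102 -0.75500524]
12.8667 0.023585620326167536 [ 0.55936416 -0.24331377  0.12340363] [-0.98271351  0.85935111  3.94571539]
14.625 0.023554310173343782 [ 0.5439471  -0.16462516  0.1233795 ] [ 0.83056789 -3.79370863  5.63286818] [-0.39498314  0.03659612  0.11534905]
```

View pics/wrist5.png

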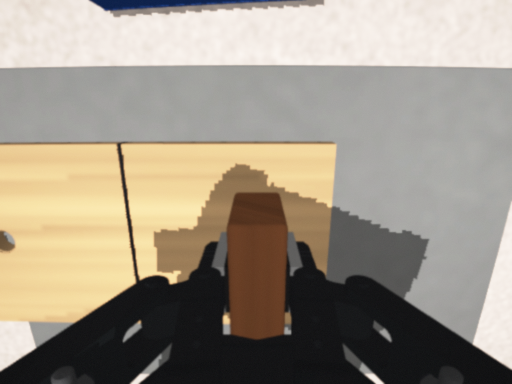

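View pics/scene5.png

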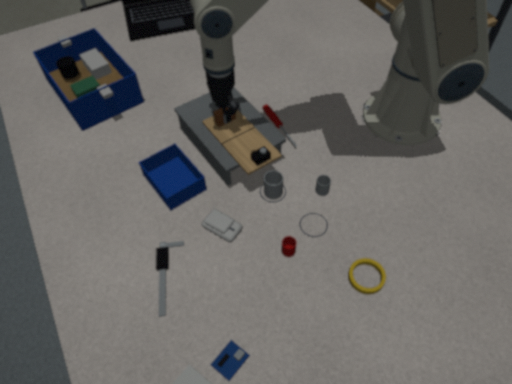

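The plate follows: the cleat is in the jaws at (257,265) in the wrist view, and the plate lies flat and straight. Cup still in its ring. Carrying on.

```bash
python3 - <<'E'
from workcell import bot, hand, kinematics, get_obs, vision
from h import *
bot.servo_line([.5277,-.0854,.123],q(.112+np.pi/2,True),velocity=.04); bot.dwell(.3)
o=get_obs();print(o["time_s"],o["gripper_width"],o["position"],o["wrist_force"],o["ft_torque"])
d=shot(vision,["scene","wrist","top"],"6")
S=cv2.cvtColor(d["scene"]["frame"],cv2.COLOR_RGB2BGR)[75:245,165:335]
cv2.imwrite("pics/z9.png",cv2.convertScaleAbs(cv2.resize(S,None,fx=3.5,fy=3.5,interpolation=cv2.INTER_CUBIC),alpha=1.5))
T=cv2.cvtColor(d["top"]["frame"],cv2.COLOR_RGB2BGR)[145:245,235:435]
cv2.imwrite("pics/z10.png",cv2.convertScaleAbs(cv2.resize(T,None,fx=4,fy=4,interpolation=cv2.INTER_CUBIC),alpha=1.5))
E
```

```text
17.1917 0.023281131523594845 [ 0.52834452 -0.08581375  0.12345899] [ 0.26121567 -5.15424477  5.88049287] [-0.65314433 -0.09890665  0.08688486]
```

View pics/wrist6.png

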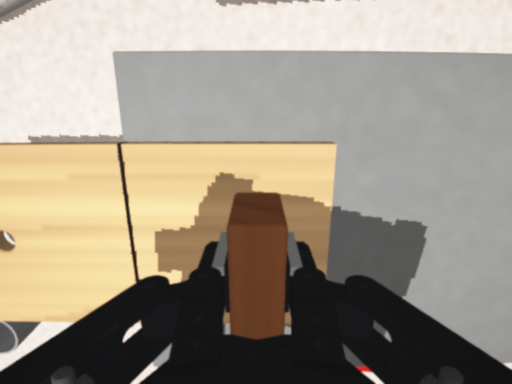

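View pics/z9.png

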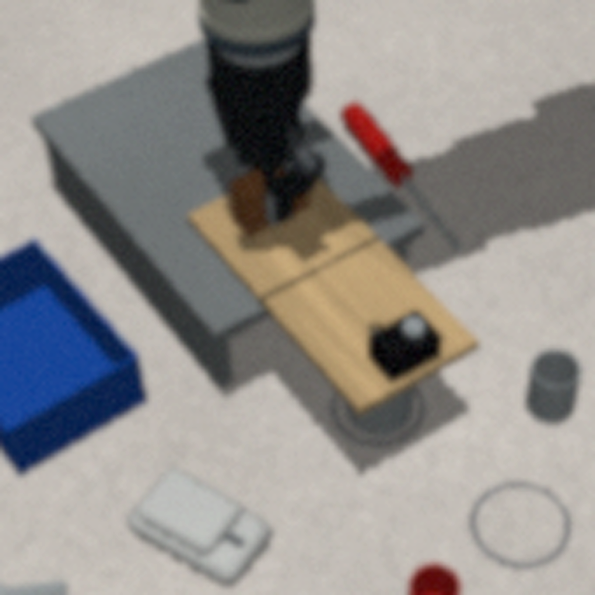

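View pics/z10.png

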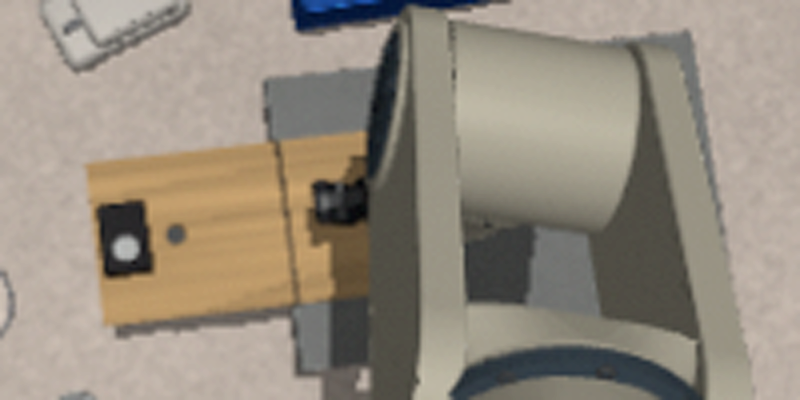

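```bash
python3 - <<'E'
import pickle; from h import *
d=pickle.load(open("d6.pkl","rb"));f=lambda n:cv2.cvtColor(d[n]["frame"],cv2.COLOR_RGB2BGR)
cv2.imwrite("pics/z11.png",cv2.resize(f("wrist")[40:160,80:180],None,fx=5,fy=5,interpolation=cv2.INTER_CUBIC))
cv2.imwrite("pics/z12.png",cv2.convertScaleAbs(cv2.resize(f("top")[155:245,290:330],None,fx=6.5,fy=6.5,interpolation=cv2.INTER_CUBIC),alpha=1.5))
cv2.imwrite("pics/z13.png",cv2.convertScaleAbs(cv2.resize(f("scene")[130:180,220:295],None,fx=10,fy=10,interpolation=cv2.INTER_CUBIC),alpha=1.5))
E
```

```text
(no output)
```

View pics/z11.png

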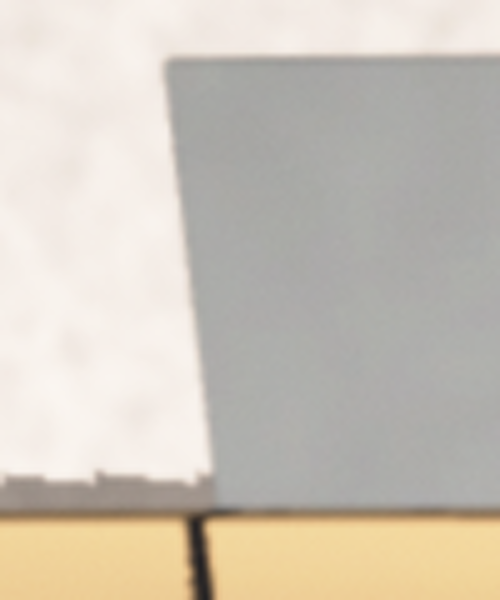

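View pics/z12.png

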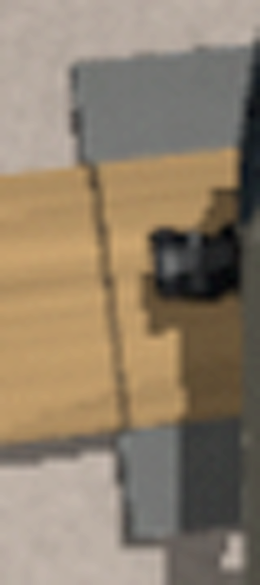

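View pics/z13.png

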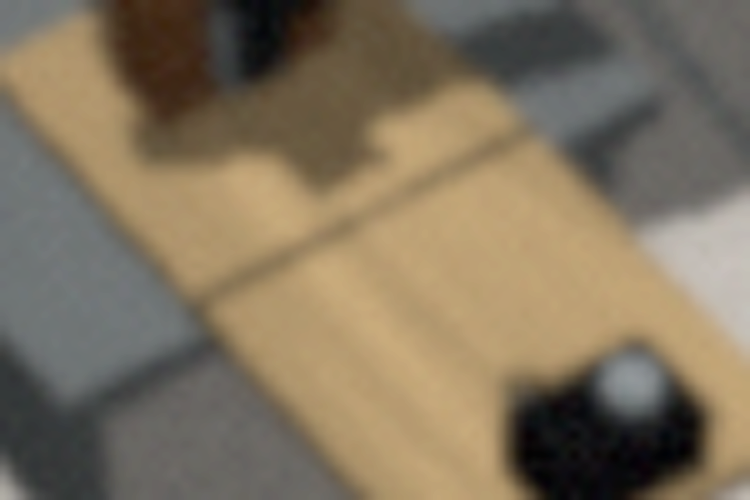

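```bash
python3 - <<'E'
import pickle; from h import *
d=pickle.load(open("d6.pkl","rb"))
z=lambda p,f,o:(np.array(p,float)+.5)/f-.5+np.array(o)
def go(n,f,o,e,l,extra=None):
    E=back(d[n],z(e,f,o),.09)[:,:2]; P=back(d[n],z(l,f,o),.099)[:,:2]
    if extra is not None: P=np.r_[P,back(d[n],extra,.099)[:,:2]]
    c=E.mean(0); u=np.linalg.svd(E-c)[2][0]; u*=np.sign(u[0]); nn=np.array([-u[1],u[0]])
    v=P[-1]-P[0]; v*=np.sign(v[0])
    print(n,"edge ang",np.arctan2(u[1],u[0]),"line ang",np.arctan2(v[1],v[0]),"line offset mm",((P-c)@nn*1e3).round(2), P.round(4).tolist(),"edge at plate",(c+u*((.52-c[0])/u[0])).round(4))
go("wrist",5,(80,40),[(166,60),(190,280),(214,500)],[(196,517)],[(136.5,282)])
go("top",6.5,(290,155),[(75,66),(83,165),(119,430),(128,545)],[(92,168),(126,428)])
go("scene",10,(220,130),[(70,402),(210,338),(575,150),(655,105)],[(200,302),(530,132)])
E
```

```text
wrist edge ang 0.10041804264937611 line ang 0.10430640394908562 line offset mm [-1.99 -2.31] [[0.5754, -0.0116], [0.4951, -0.02]] edge at plate [ 0.52   -0.0152]
top edge ang 0.09958695821951248 line ang 0.11316805974009592 line offset mm [-1.49 -2.96] [[0.572, -0.0113], [0.4645, -0.0235]] edge at plate [ 0.52  -0.015]
scene edge ang 0.09255852979185436 line ang 0.1011456442791485 line offset mm [-4.34 -5.28] [[0.5743, -0.0089], [0.4664, -0.0199]] edge at plate [ 0.52   -0.0096]
```

All three views put the line behind the edge: wrist and top by about 2 mm, the coarser scene view by about 5 mm. The angle is good. I'll nudge 2.5 mm outward.

```bash
python3 - <<'E'
from workcell import bot, hand, kinematics, get_obs, vision
from h import *
p=get_obs()["position"]; th=.108; dl=.0027
t=np.array([.5277,-.0854])+np.array([-np.sin(th),np.cos(th)])*dl
bot.servo_line([t[0],t[1],.123],q(.112+np.pi/2,True),velocity=.02); bot.dwell(.3)
o=get_obs();print(o["time_s"],o["gripper_width"],p,o["position"],o["wrist_force"],o["ft_torque"])
d=shot(vision,["scene","wrist","top"],"7")
f=lambda n:cv2.cvtColor(d[n]["frame"],cv2.COLOR_RGB2BGR)
cv2.imwrite("pics/z14.png",cv2.resize(f("wrist")[40:160,80:180],None,fx=5,fy=5,interpolation=cv2.INTER_CUBIC))
cv2.imwrite("pics/z15.png",cv2.convertScaleAbs(cv2.resize(f("top")[155:245,250:330],None,fx=6.5,fy=6.5,interpolation=cv2.INTER_CUBIC),alpha=1.5))
cv2.imwrite("pics/z16.png",cv2.convertScaleAbs(cv2.resize(f("scene")[130:210,220:315],None,fx=7,fy=7,interpolation=cv2.INTER_CUBIC),alpha=1.5))
cv2.imwrite("pics/z17.png",cv2.convertScaleAbs(cv2.resize(f("wrist")[220:384,0:60],None,fx=3.5,fy=3.5,interpolation=cv2.INTER_CUBIC),alpha=1.0))
E
```

```text
17.925 0.023732497094847923 [ 0.52833272 -0.08580277  0.12343607] [ 0.5279786  -0.08303424  0.12342752] [ 0.80574492 -3.84007404  6.64261694] [-0.61789218  0.01834958 -0.02395783]
```

View pics/z14.png

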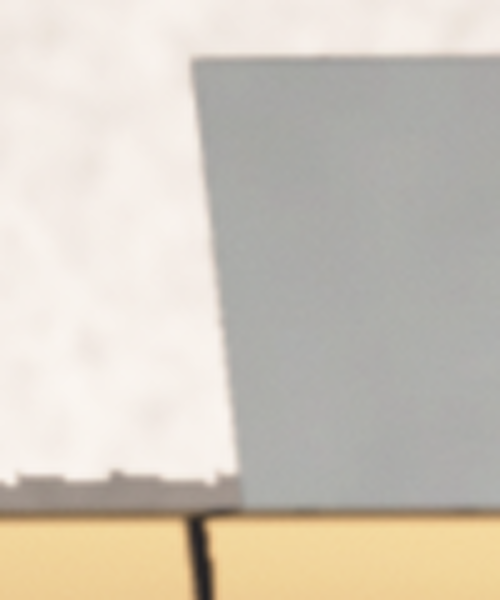

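View pics/z15.png

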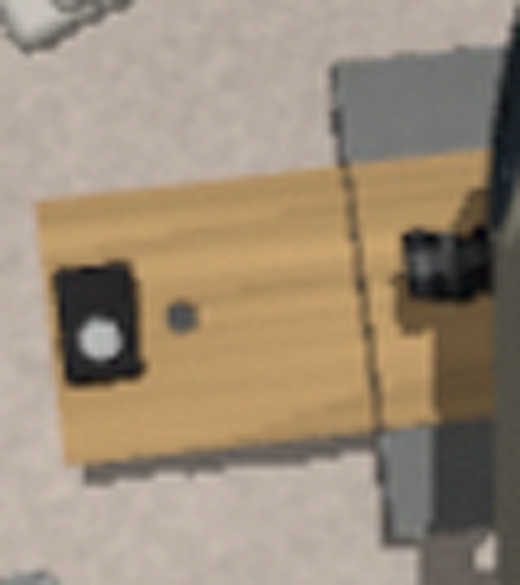

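View pics/z16.png

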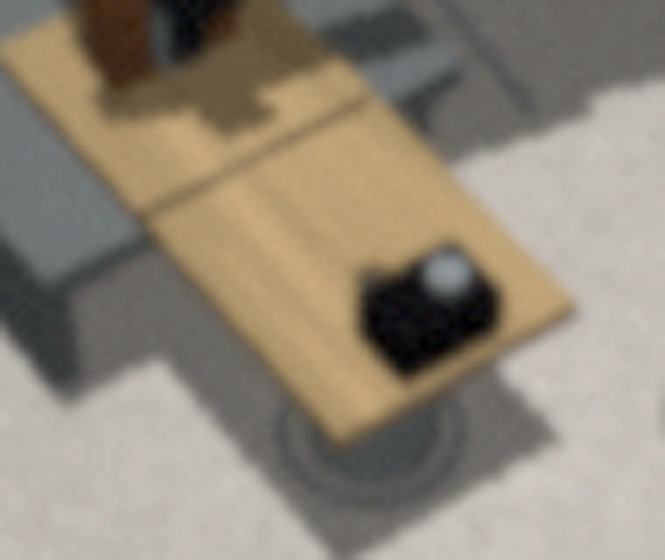

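View pics/z17.png

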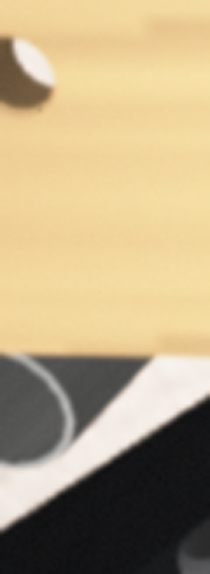

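```bash
python3 - <<'E'
import pickle; from h import *
d=pickle.load(open("d7.pkl","rb"))
z=lambda p,f,o:(np.array(p,float)+.5)/f-.5+np.array(o)
def go(n,f,o,e,l,extra=None):
    E=back(d[n],z(e,f,o),.09)[:,:2]; P=back(d[n],z(l,f,o),.099)[:,:2]
    if extra is not None: P=np.r_[P,back(d[n],extra,.099)[:,:2]]
    c=E.mean(0); u=np.linalg.svd(E-c)[2][0]; u*=np.sign(u[0]); nn=np.array([-u[1],u[0]])
    v=P[-1]-P[0]; v*=np.sign(v[0])
    print(n,"edge ang",np.arctan2(u[1],u[0]),"line ang",np.arctan2(v[1],v[0]),"line offset mm",((P-c)@nn*1e3).round(2), P.mean(0).round(4))
go("wrist",5,(80,40),[(192,60),(216,280),(241,503)],[(195,517)],[(136.5,282)])
go("top",6.5,(250,155),[(334,66),(342,165),(380,432),(388,545)],[(345,168),(379,428)])
go("scene",7,(220,130),[(50,278),(150,235),(405,103),(455,75)],[(143,215),(368,97)])
print("hole top",back(d["top"],z([(182,317)],6.5,(250,155)),.099),"scene",back(d["scene"],z([(374,272)],7,(220,130)),.099))
print("outer end top",back(d["top"],z([(38,202),(70,464)],6.5,(250,155)),.099).round(4).tolist(),"scene",back(d["scene"],z([(578,308),(340,440)],7,(220,130)),.099).round(4).tolist())
# level test: plate corners in top depend weakly on z
r=d["wrist"];a=np.linspace(0,2*np.pi,80);im=cv2.cvtColor(r["frame"],cv2.COLOR_RGB2BGR)
for x,y in ((.5105,.0605),):
  for rr in (.027,.024): cv2.polylines(im,[(proj(r,np.c_[x+rr*np.cos(a),y+rr*np.sin(a),0*a+.065])).round().astype(int)],True,(0,255,0),1)
cv2.imwrite("pics/z18.png",cv2.resize(im[220:384,0:120],None,fx=3.5,fy=3.5,interpolation=cv2.INTER_NEAREST))
s=d["scene"];im=cv2.cvtColor(s["frame"],cv2.COLOR_RGB2BGR)
for x,y,rr,zz in ((.5105,.0605,.027,0),(.5105,.0605,.027,.065)): cv2.polylines(im,[(proj(s,np.c_[x+rr*np.cos(a),y+rr*np.sin(a),0*a+zz])).round().astype(int)],True,(0,255,0),1)
cv2.imwrite("pics/z19.png",cv2.resize(im[150:220,230:320],None,fx=7,fy=7,interpolation=cv2.INTER_NEAREST))
E
```

```text
wrist edge ang 0.10659418216175699 line ang 0.10540096284636308 line offset mm [0.97 1.07] [ 0.5349 -0.013 ]
top edge ang 0.10275299621954746 line ang 0.11348424710791975 line offset mm [ 1.09 -0.07] [ 0.5183 -0.0145]
scene edge ang 0.0888283289621064 line ang 0.10915372351492086 line offset mm [-1.51 -3.67] [ 0.5214 -0.0124]
hole top [[0.51033327 0.05959866 0.099     ]] scene [[0.51055993 0.0612012  0.099     ]]
outer end top [[0.5582, 0.1187, 0.099], [0.4502, 0.1058, 0.099]] scene [[0.4524, 0.1135, 0.099], [0.56, 0.124, 0.099]]
```

View pics/z18.png

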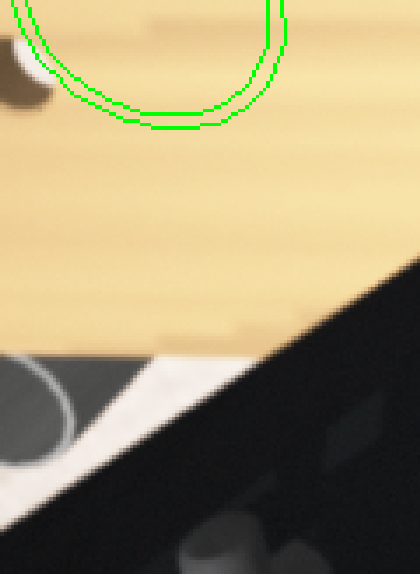

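View pics/z19.png

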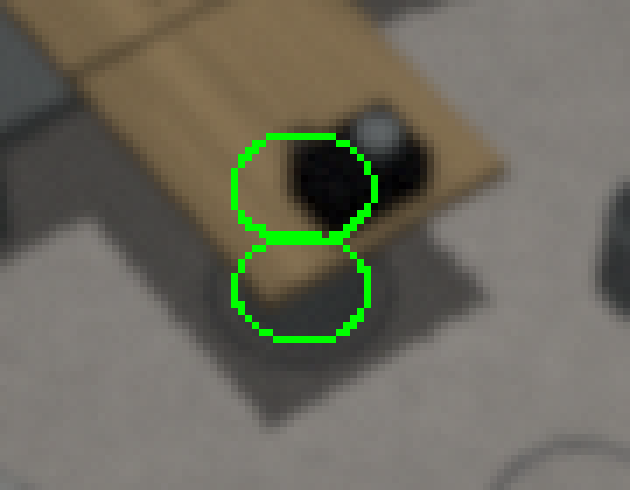

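```bash
python3 - <<'E'
import pickle; from h import *
d=pickle.load(open("d7.pkl","rb"))
for z in (0,.04,.065): print(z,back(d["wrist"],[(20,340),(5,352)],z).round(3).tolist())
print("hole wrist",back(d["wrist"],[(6,240)],.099))
t=pickle.load(open("d0.pkl","rb"))["top"]; print("small cup",back(t,[(255,250)],.04))
cv2.imwrite("pics/z20.png",cv2.convertScaleAbs(cv2.resize(cv2.cvtColor(d["top"]["frame"],cv2.COLOR_RGB2BGR)[140:280,190:420],None,fx=3.4,fy=3.4,interpolation=cv2.INTER_CUBIC),alpha=1.5))
E
```

```text
0 [[0.335, 0.148, 0.0], [0.316, 0.167, 0.0]]
0.04 [[0.378, 0.112, 0.04], [0.362, 0.128, 0.04]]
0.065 [[0.405, 0.089, 0.065], [0.391, 0.103, 0.065]]
hole wrist [[0.51302991 0.0570644  0.099     ]]
small cup [[0.3855309  0.12076919 0.04      ]]
```

View pics/z20.png

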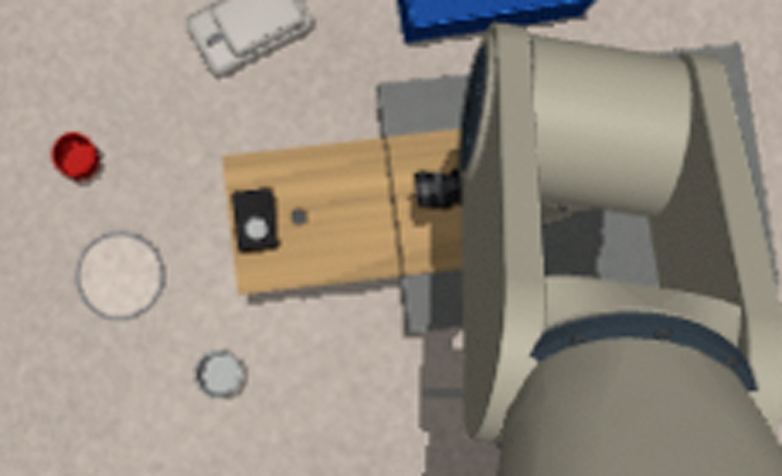

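View pics/wrist7.png

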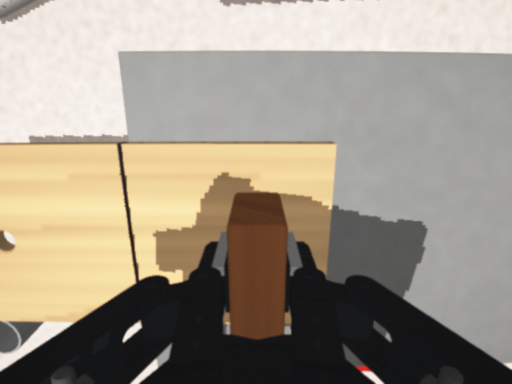

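The object at the lower left of the wrist view, about (8,335), is the small decoy cup. The hole, at (299,216) in the zoomed top view, lies over the cup. The line is within about 1 mm of the edge by the wrist and top views. I'm handing in while still holding the plate.

```bash
python3 - <<'E'
from workcell import get_obs, hand_in
o=get_obs();print(o["time_s"],o["gripper_width"],o["wrist_force"])
hand_in()
E
```

```text
18.075 0.023397563177394116 [ 1.27111021 -4.96719909  6.94288489]
the job is handed in; nothing more can be done
```

I slid the larger steel cup upright into the work ring with a light 20 N grip at about 27 mm height and let go. I then slid the plate out by its cleat, correcting its sideways offset and skew. I handed the job in at 18 s, still gripping the cleat (50 N, with about 7 N upward force on the wrist, so the tail is pressed down). The hand-in gave no verdict.

**Last checks:**

| Check | Result |
|---|---|
| Line to edge, wrist view | about +1 mm |
| Line to edge, top view | between -0.1 and +1.1 mm |
| Line to edge, scene view (coarser) | -1.5 to -3.7 mm; disagrees with the other two, but within the 5 mm limit |
| Angle of line to edge | within about 0.02 rad |
| Hole position | about (0.510, 0.060) by the top and scene views; the wrist view puts it about 4 mm away; limit 18 mm |
| Cup position | about (0.511, 0.060), estimated within about 4 mm of the ring centre; after the plate covered it, only its base could be checked, in the scene view |

The mouse, bin, tape and screwdriver were not touched, and they looked unmoved in the pictures.

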